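# Stack the pantry totes over the tins and turn the button across

## Task

Put the tins away in the pantry stack: turn the turnbutton clear, put every tin from the mat in the two lower totes (the one on the plinth and the one that goes on it, one tin each side of a tote's hand grip), and put both loose totes on the plinth's one, each turned so that it stacks on the one below, lips at opposite ends, and does not nest; the top tote stays empty. Last of all, turn the turnbutton back so that it points straight across the stack, and leave the crock, bottle and jam jar where they are.

Things in the scene. Friction and masses are not known exactly. Their poses are not given: they have to be found in the camera images.
- base: fixed wooden plinth, 12 mm thick, with the bottom tote of the stack screwed to its middle: same shape as the loose totes, its lip at +y. Origin: under the middle of that tote, at counter height; z up. A wooden post, 22 x 30 mm, stands at x = +120 mm, y = 0, up to 244 mm
- base_seat (a point): underside centre of the bottom tote, 12 mm above the counter; its axes are the bottom tote's own, as for tote_a. Stacked on a tote (turned half round, lips at different ends) another's feet stand on its ledges 6 mm below the rim, with 5 mm play all round, underside 74 mm above its underside. Turned the same way it sinks in to 43 mm: nested
- turnbutton (a joint): flat steel turnbutton on the post's top (rad). 0: points to the plinth's -x, across the stack, 6 mm above the rim of a third tote; grows counter-clockwise from above; stops at -2 and 2. Clear of the totes beyond 1.2 either side. 8 mm thick, reaches 75 mm from its axis. Light friction (under 2 N at the knob) keeps it where it is left
- pivot (a point): vertical turning axis of the turnbutton, at its underside, 246 mm up on top of the post; axes as base
- knob (a point): middle of the turnbutton's upright black round knob, 16 mm across, 36 mm tall (18 mm above and below this point), 62 mm from the turning axis
- tote_a: loose white stack-nest tote, 150 (x) x 200 (y) x 80 mm high, about 0.25 kg. Origin: underside centre, z up. Floor 4 mm, walls 4 mm; up to a step at 37-41 mm it is narrower, 100 x 172 mm inside. Hand grip: block mid-floor, 28 x 28 mm, top 41 mm above the underside; pinch it across x or y from above. Starts on the counter, lower of a nested pair
- tote_a_lip (a point): middle of the lip, 70 mm wide, sticking out 14 mm at the rim of tote_a's +y end (x 0, y 107, z 79 mm in the tote)
- tote_b: loose tote, same shape and axes as tote_a; starts nested in it, on top. On the totes' long sides: inside ledges at y -84 to -58 and 24 to 50 mm, from x = 58 mm out to the wall, tops 74 mm up; feet outside below the step at y 58 to 84 and -50 to -24 mm, out to x = 66 mm
- tote_b_lip (a point): middle of the lip at the rim of tote_b's +y end, as on tote_a
- crock: bystander: white crock with two dark side handles, 100 mm across (about 150 over the handles), 130 mm tall; origin: centre of its underside
- oil: bystander: green bottle, 64 mm across, 190 mm tall; origin: centre of its underside
- jam: bystander: amber jar, 72 mm across, 100 mm tall; origin: centre of its underside
- tin0: round steel tin with a darker lid, 54 mm across, 60 mm tall, 0.15 kg, may be absent. Origin: its middle; z along its axis. Starts upright on the cork mat on the counter (mat 2 mm thick, tin bottom at counter height). Fits one to a side of a tote's hand grip, middle at y = +53 or -53 mm in the tote, standing or lying, and does not reach the tote above
- tin1: round steel tin with a darker lid, 54 mm across, 60 mm tall, 0.15 kg, may be absent. Origin: its middle; z along its axis. Starts upright on the cork mat on the counter (mat 2 mm thick, tin bottom at counter height). Fits one to a side of a tote's hand grip, middle at y = +53 or -53 mm in the tote, standing or lying, and does not reach the tote above
- tin2: round steel tin with a darker lid, 54 mm across, 60 mm tall, 0.15 kg, may be absent. Origin: its middle; z along its axis. Starts upright on the cork mat on the counter (mat 2 mm thick, tin bottom at counter height). Fits one to a side of a tote's hand grip, middle at y = +53 or -53 mm in the tote, standing or lying, and does not reach the tote above
- tin3: round steel tin with a darker lid, 54 mm across, 60 mm tall, 0.15 kg, may be absent. Origin: its middle; z along its axis. Starts upright on the cork mat on the counter (mat 2 mm thick, tin bottom at counter height). Fits one to a side of a tote's hand grip, middle at y = +53 or -53 mm in the tote, standing or lying, and does not reach the tote above

How it is judged (in metres and radians):
On the way, in this order (a step that is already met when the one before it is completed fails the run):
1. the turnbutton is turned clear, 1.2 rad or more to either side ((value of joint turnbutton above 1.2 rad or value of joint turnbutton below -1.2 rad)), for 0.2 s.
2. with the turnbutton still clear, both loose totes are stacked on the plinth's, lips alternating, and every tin is in one of the two lower totes (((x of tote_b in the frame of base_seat between -0.012 and 0.012 m and y of tote_b in the frame of base_seat between -0.012 and 0.012 m and z of tote_b in the frame of base_seat between 0.069 and 0.08 m and angle between each of tote_b, tote_a's own z axis and vertical below 0.05 rad and y of tote_b_lip in the frame of base_seat below -0.08 m and x of tote_a in the frame of tote_b between -0.012 and 0.012 m and y of tote_a in the frame of tote_b between -0.012 and 0.012 m and z of tote_a in the frame of tote_b between 0.069 and 0.08 m and y of tote_a_lip in the frame of tote_b below -0.08 m) or (x of tote_a in the frame of base_seat between -0.012 and 0.012 m and y of tote_a in the frame of base_seat between -0.012 and 0.012 m and z of tote_a in the frame of base_seat between 0.069 and 0.08 m and angle between each of tote_a, tote_b's own z axis and vertical below 0.05 rad and y of tote_a_lip in the frame of base_seat below -0.08 m and x of tote_b in the frame of tote_a between -0.012 and 0.012 m and y of tote_b in the frame of tote_a between -0.012 and 0.012 m and z of tote_b in the frame of tote_a between 0.069 and 0.08 m and y of tote_b_lip in the frame of tote_a below -0.08 m)) and x of tin0 in the frame of base_seat between -0.06 and 0.06 m and y of tin0 in the frame of base_seat between -0.095 and 0.095 m and z of tin0 in the frame of base_seat between 0.018 and 0.13 m and x of tin1 in the frame of base_seat between -0.06 and 0.06 m and y of tin1 in the frame of base_seat between -0.095 and 0.095 m and z of tin1 in the frame of base_seat between 0.018 and 0.13 m and x of tin2 in the frame of base_seat between -0.06 and 0.06 m and y of tin2 in the frame of base_seat between -0.095 and 0.095 m and z of tin2 in the frame of base_seat between 0.018 and 0.13 m and x of tin3 in the frame of base_seat between -0.06 and 0.06 m and y of tin3 in the frame of base_seat between -0.095 and 0.095 m and z of tin3 in the frame of base_seat between 0.018 and 0.13 m and (value of joint turnbutton above 0.8 rad or value of joint turnbutton below -0.8 rad)), for 0.2 s.
At the end, for the whole second after the job is handed in: Both loose totes stand stacked (underside 69 to 80 mm above that of the one below, within 12 mm of its centre, tilted less than 0.05 rad, lips at alternate ends), in either order; every tin is inside one of the two lower totes; the turnbutton is within 0.3 rad of straight across; all at rest (((x of tote_b in the frame of base_seat between -0.012 and 0.012 m and y of tote_b in the frame of base_seat between -0.012 and 0.012 m and z of tote_b in the frame of base_seat between 0.069 and 0.08 m and angle between each of tote_b, tote_a's own z axis and vertical below 0.05 rad and y of tote_b_lip in the frame of base_seat below -0.08 m and x of tote_a in the frame of tote_b between -0.012 and 0.012 m and y of tote_a in the frame of tote_b between -0.012 and 0.012 m and z of tote_a in the frame of tote_b between 0.069 and 0.08 m and y of tote_a_lip in the frame of tote_b below -0.08 m) or (x of tote_a in the frame of base_seat between -0.012 and 0.012 m and y of tote_a in the frame of base_seat between -0.012 and 0.012 m and z of tote_a in the frame of base_seat between 0.069 and 0.08 m and angle between each of tote_a, tote_b's own z axis and vertical below 0.05 rad and y of tote_a_lip in the frame of base_seat below -0.08 m and x of tote_b in the frame of tote_a between -0.012 and 0.012 m and y of tote_b in the frame of tote_a between -0.012 and 0.012 m and z of tote_b in the frame of tote_a between 0.069 and 0.08 m and y of tote_b_lip in the frame of tote_a below -0.08 m)) and x of tin0 in the frame of base_seat between -0.06 and 0.06 m and y of tin0 in the frame of base_seat between -0.095 and 0.095 m and z of tin0 in the frame of base_seat between 0.018 and 0.13 m and x of tin1 in the frame of base_seat between -0.06 and 0.06 m and y of tin1 in the frame of base_seat between -0.095 and 0.095 m and z of tin1 in the frame of base_seat between 0.018 and 0.13 m and x of tin2 in the frame of base_seat between -0.06 and 0.06 m and y of tin2 in the frame of base_seat between -0.095 and 0.095 m and z of tin2 in the frame of base_seat between 0.018 and 0.13 m and x of tin3 in the frame of base_seat between -0.06 and 0.06 m and y of tin3 in the frame of base_seat between -0.095 and 0.095 m and z of tin3 in the frame of base_seat between 0.018 and 0.13 m and value of joint turnbutton between -0.3 and 0.3 rad and linear speed of each of tin0, tin1, tin2, tin3, tote_a, tote_b below 0.03 m/s); the robot touches nothing.
It fails at once if the crock is moved more than 40 mm or tipped (distance of crock from where it was at the start of the episode above 0.04 m or angle between crock's own z axis and vertical above 0.5 rad).
It fails at once if the oil is moved more than 40 mm or tipped (distance of oil from where it was at the start of the episode above 0.04 m or angle between oil's own z axis and vertical above 0.5 rad).
It fails at once if the jam is moved more than 40 mm or tipped (distance of jam from where it was at the start of the episode above 0.04 m or angle between jam's own z axis and vertical above 0.5 rad).
Of tin0, tin1, tin2, tin3 only 2 to 4 are there at a start; the rules pass over those that are not, and their reading is None.
At some moment in a run one of tin0, tin1, tin2, tin3 may be knocked a few centimetres aside while the robot is not near it.
It also fails if it takes over 210 s, if anything falls off the work surface, if the arm or the gripper's body presses on something with over 40 N, if the wrist force passes 120 N, or if a joint passes its speed limit or range.

## Robot

A 6-joint arm with a two-finger parallel gripper is mounted at the origin on the work surface. World frame = base frame: x ahead of the robot, y to its left, z up, the work surface at z = 0. Lengths are in mm, angles in rad, forces in N, time in s.
With the tool pointing down it reaches from about 150 to 775 mm from the base axis. Payload 6.1 kg.
Tool frame: the origin (TCP) lies between the finger pads; the fingertips stand 22 mm ahead of it and the grasp point (between the pads) lies 3 mm ahead of it; z points along the fingers, y is the line along which they close (so a half turn about z gives the same grasp; the last joint's range is limited). The gripper opens to 85 mm and grips with 20 to 120 N. Pads are 22 mm wide; open, the fingers measure 114 mm over their backs; the gripper's body (76 mm by 85 mm) begins 54 mm behind the grasp point. The pads swing forward as they close: fully open they stand 13 mm farther back than shut.
Start: joints at [-1.26, 0.126, -0.04, 1.405, 0, 1.571], TCP at [160.549, -499.832, 253.295] pointing down, gripper open.
Joint ranges: [-2.72, 2.72], [-0.95, 1.95], [-1.27, 1.35], [-1.78, 2.02], [-1.46, 1.47], [-3.14, 3.14]. Speed limits (rad/s): [2.39, 2.39, 3.01, 3.14, 3.14, 3.14].

## Interface

Orientations are given as a unit quaternion [x, y, z, w].
In Python, from rig import robot gives the robot as it stands.
- The arm moves only by the tool drive_effector, called in YAML: its name, and indented under it one key for each argument. Schema: {"type":"object","properties":{"increments":{"type":"string"},"finger_gap":{"type":"number"},"clamp_n":{"type":"number"},"only":{"type":"string"},"quiet":{"type":"boolean"},"lines":{"type":"string"}},"required":["increments"],"additionalProperties":false}. increments is a string of 1 to 10 rows, parted by semicolons, with the numbers parted by spaces; each row has 6 numbers: dx, dy, dz in parts of the range, where 1.0 means 800 mm, then a rotation vector rx, ry, rz in fractions of the full range, 1 being 360 degrees; each row is the pose to reach, as a shift and turn from the pose commanded when the call began, along the tool's axes at that moment; what a row does not reach only later rows make up. A row lasts 1/8 s, in which the tool goes at most 62.5 mm and 0.188 rad, less where a joint would pass 70% of its speed; a pose out of reach is approached as far as the arm can. finger_gap is the finger opening in mm, set as the call begins (left out keeps the last). The fingers move at their own pace and stop on an object; clamp_n is the grip in N (left out, the last holds). Time passes only in rows, so rows that do not move let the fingers close. The tool returns the time, the measured TCP pose, the force, the opening and the grip force at its end. only (a regular expression) keeps the lines of the reply that match it, lines (a string "A,B") keeps lines A to B, and quiet returns only ok. No shift or turn number may pass 1 either way. Input that does not fit is refused with a message, and nothing moves.
- robot.get_obs(): the state, without advancing time (a new reading comes with each control period).
- robot.snapshot(name): name is "side" or "top"; returns a dict with "frame" (420x560x3 uint8, red, green, blue), "vfov" (degrees; the focal length in pixels is half the picture's height over the tangent of half this angle, whatever the lens; pixels are square), "cx", "cy" (the principal point, pixels), "dist_coeffs" ([k1, k2, p1, p2, k3] as OpenCV has them; the pictures are not rectified), "position" and "rotation" of the camera in the world. Camera axes: x right, y down, z forward; pixel columns grow to the right and rows downward; lengths in mm; the calibration is good to about 2 mm. A picture is of the moment at which its call begins. There is no depth.
- robot.sign_off(): hands the job in; it is judged then, once.
The state is a dict: "t": time; "qpos": joint angles; "joint_velocities": joint speeds; "effort": joint torques, N m; "tool_pos": TCP position; "tcp_rot": TCP orientation; "wrist_force": force on the tool from outside, world axes, zero at the start; "moment": the same for the moment, N m; "gripper_width": finger opening in mm; "grasp_force": force on a finger pad.
Only numpy, scipy, OpenCV 4.12 (cv2) and the standard library are available. Lean on these libraries where they do the work, as an engineer would, in place of code of your own. Each camera call takes 0.05 s, during which the arm holds its last target. There are 200 camera calls.

## Working session

There is one attempt and no reset: what is moved stays moved. The work goes in short steps, Python scripts to look and compute and a tool call to move; the robot and the scene stay as the last step left them, time stands still between calls to the robot, and variables do not carry over. Pictures are saved under pics/ and viewed, at most 14 in all, crops included, and the job is handed in when it is done.

```bash
ls; mkdir -p pics; cat > h.py <<'E'
import numpy as np, cv2
from scipy.spatial.transform import Rotation as R
from rig import robot
def snap(n,f=None):
    s=robot.snapshot(n)
    if f: cv2.imwrite('pics/'+f+'.png',cv2.cvtColor(s['frame'],cv2.COLOR_RGB2BGR))
    return s
def cam(s):
    h,w=s['frame'].shape[:2]; f=h/2/np.tan(np.radians(s['vfov'])/2)
    K=np.array([[f,0,s['cx']],[0,f,s['cy']],[0,0,1.]])
    r=np.array(s['rotation'],float)
    Rm=r if r.shape==(3,3) else R.from_quat(r).as_matrix()
    return K,np.array(s['dist_coeffs'],float),Rm,np.array(s['position'],float)
def ray(s,px):
    K,d,Rm,p=cam(s)
    u=cv2.undistortPoints(np.array(px,float).reshape(-1,1,2),K,d).reshape(-1,2)
    return p,np.c_[u,np.ones(len(u))]@Rm.T
def atz(s,px,z):
    p,v=ray(s,px); return p+v*((z-p[2])/v[:,2])[:,None]
def proj(s,P):
    K,d,Rm,p=cam(s); c=(np.array(P,float).reshape(-1,3)-p)@Rm
    return cv2.projectPoints(c,np.zeros(3),np.zeros(3),K,d)[0].reshape(-1,2)
def tri(ss,pxs):
    A=np.zeros((3,3));b=np.zeros(3);L=[]
    for s,x in zip(ss,pxs):
        p,v=ray(s,[x]); v=v[0]/np.linalg.norm(v[0]); M=np.eye(3)-np.outer(v,v); A+=M;b+=M@p;L.append((p,M))
    P=np.linalg.solve(A,b); return P,[np.linalg.norm(M@(P-p)) for p,M in L]
E
python3 - <<'E'
from h import *
np.set_printoptions(precision=3,suppress=True)
for n in('side','top'):
    s=snap(n,n+'0'); print(n,{k:v for k,v in s.items() if k!='frame'})
o=robot.get_obs(); print(o)
E
```

```text
pics
rig.py
side {'vfov': 45.78668474640895, 'cx': 274.91919438330734, 'cy': 212.42077797176466, 'dist_coeffs': array([-0.015,  0.   ,  0.   ,  0.   ,  0.   ]), 'position': array([ 423.467,  856.305, 1213.383]), 'rotation': array([-0.068,  0.939, -0.336,  0.027])}
top {'vfov': 43.47463802586038, 'cx': 287.35040012663455, 'cy': 217.4835144295416, 'dist_coeffs': array([-0.195,  0.   ,  0.   ,  0.   ,  0.   ]), 'position': array([ 426.132,   15.912, 1815.842]), 'rotation': array([-0.698,  0.715, -0.036,  0.025])}
{'t': 0.1, 'qpos': array([-1.26 ,  0.126, -0.04 ,  1.405, -0.   ,  1.571]), 'joint_velocities': array([-0.   , -0.   ,  0.003, -0.001,  0.   ,  0.   ]), 'effort': array([ -0.001, -43.69 ,  35.361,   0.014,  -0.   ,   0.   ]), 'tool_pos': array([ 160.448, -499.541,  252.592]), 'tcp_rot': array([ 0.988,  0.155, -0.   , -0.001]), 'wrist_force': array([ 0.35 ,  0.867, -0.274]), 'moment': array([ 0.016,  0.011, -0.009]), 'grasp_force': 0.0, 'gripper_width': 85.36239836627723}
```

View pics/side0.png

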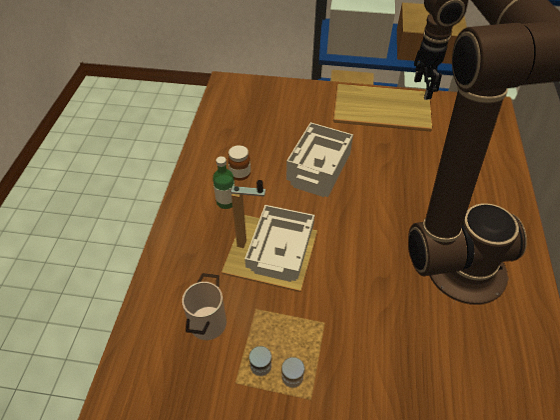

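View pics/top0.png

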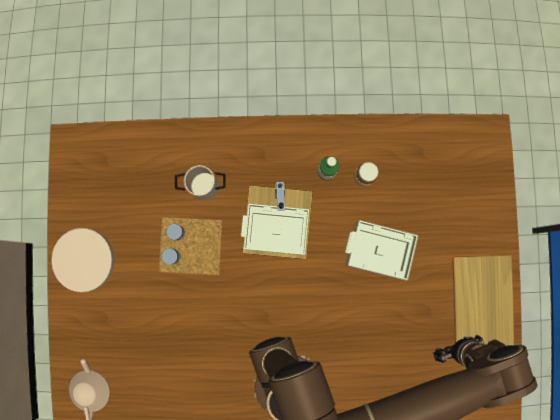

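The side view shows two tins on the mat (260,360) and (293,371), the base tote at (281,243), the nested pair at (320,158) and the knob at (260,186). The top view agrees. Next I'll enlarge both.

```bash
python3 - <<'E'
import cv2
a=cv2.imread('pics/top0.png')[140:290,150:430]; cv2.imwrite('pics/topc.png',cv2.resize(a,None,fx=2.8,fy=2.8,interpolation=cv2.INTER_CUBIC))
a=cv2.imread('pics/side0.png')[115:400,180:380]; cv2.imwrite('pics/sidec.png',cv2.resize(a,None,fx=2.1,fy=2.1,interpolation=cv2.INTER_CUBIC))
E
```

```text
(no output)
```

View pics/topc.png

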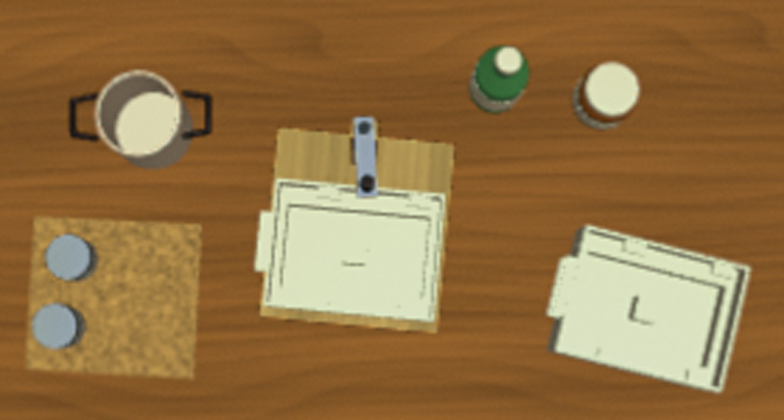

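View pics/sidec.png

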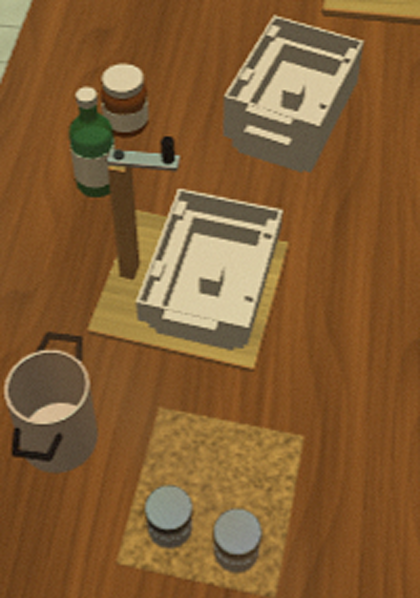

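Both lips face world +y (image left from above); the knob is at crop (366,183) in the top view and (168,150) in the side view, and the tins are at (70,258) and (57,326) in the top view. I'll triangulate these and fit the poses.

```bash
cat > fit.py <<'E'
from h import *
from scipy.optimize import least_squares
T=lambda x,y:(x/2.8+150-.3,y/2.8+140-.3)
S=lambda x,y:(x/2.1+180-.25,y/2.1+115-.25)
C=np.array([[75,100,80],[75,-100,80],[-75,-100,80],[-75,100,80]],float)
def fit(views,x0,dims=C):
    def f(p):
        P=R.from_euler('z',p[3]).apply(dims)+p[:3]
        return np.concatenate([(proj(s,P)-np.array(px)).ravel() for s,px in views])
    r=least_squares(f,x0,x_scale=[10,10,10,.1],loss='soft_l1'); return r.x,f(r.x)
E
python3 - <<'E'
from fit import *
np.set_printoptions(precision=1,suppress=True)
t=snap('top');s=snap('side')
def show(n,r): print(n,r[0][:3],round(r[0][3],3),'res',r[1])
show('base',fit([(t,[T(277,180),T(446,194),T(437,322),T(264,315)]),(s,[S(137,307),S(176,190),S(283,208),S(248,337)])],[430,20,12,-.05]))
show('b',fit([(t,[T(586,226),T(748,264),T(721,391),T(557,352)]),(s,[S(225,93),S(275,15),S(363,42),S(320,143)])],[430,-200,43,-.2]))
for n,a,b in[('knobtop',T(367,183),S(168,140)),('pivot',T(364,127),S(119,155)),('tin1',T(70,257),S(169,500)),('tin2',T(56,326),S(237,530)),('crock',T(139,112),S(48,388)),('oil cap',T(509,60),S(87,95)),('jam lid',T(612,89),S(123,78)),
 ('gripb',T(640,310),S(294,90)),('gripbase',T(354,262),S(210,273)),('liptipbase',T(260,241),S(190,322)),('liptip b',T(556,287),S(267,118))]:
    P,e=tri([t,s],[a,b]); print(n,P,e[0])
E
```

```text
base [538.1  23.    2.3] -0.101 res [-0.3  0.9 -0.4  0.5 -0.5  0.1  0.7 -2.1 -0.2 -0.9  0.2  0.5 -1.3  1.4
  0.6 -3.9]
b [ 458.8 -321.3   38.2] -0.272 res [-0.   0.5  0.7  1.8  0.   1.1 -0.5  0.4 -0.9  1.8 -1.2  0.4 -0.4 -0.4
 -0.7 -8. ]
knobtop [595.    8.5 288.1] 1.7414828881020932
pivot [658.4   9.9 252.9] 2.655638273955563
tin1 [540.  364.9  65.5] 1.3479596110731293
tin2 [458.1 385.   55.4] 1.3700312144337918
crock [701.9 271.3 120.3] 3.424390077370972
oil cap [ 741.4 -155.4  184.3] 2.5973115965184284
jam lid [ 721.4 -286.6   95.9] 2.5636462397440893
gripb [ 458.6 -311.9   81.8] 2.473130790553452
gripbase [533.8  25.7  47.6] 5.171995556617607
liptipbase [551.4 134.9  88.6] 2.0933104907945332
liptip b [ 489.1 -207.2  121.8] 0.502783486794975
```

```bash
python3 - <<'E'
from fit import *
np.set_printoptions(precision=1,suppress=True)
t=snap('top');s=snap('side')
def f2(vt,vs,x0):
    def f(p):
        P=R.from_euler('z',p[3]).apply(C)+p[:3]
        return np.r_[(proj(t,P)-vt).ravel(),(proj(s,P[:3])-vs).ravel()]
    r=least_squares(f,x0,x_scale=[10,10,10,.1],loss='soft_l1');print(r.x[:3],round(r.x[3],3),r.fun);return r.x
b=f2([T(277,180),T(446,194),T(437,322),T(264,315)],[S(137,307),S(176,190),S(283,208)],[538,23,12,-.1])
l=f2([T(586,226),T(748,264),T(721,391),T(557,352)],[S(225,93),S(275,15),S(363,42)],[458,-321,43,-.27])
L=np.array([[75,100,80],[75,-100,80],[-75,-100,80],[-75,100,80],[-35,100,80],[-35,114,80],[35,114,80],[35,100,80]],float)
def draw(sc,x0,y0,x1,y1,k):
    a=cv2.resize(cv2.cvtColor(sc['frame'],cv2.COLOR_RGB2BGR)[y0:y1,x0:x1],None,fx=k,fy=k,interpolation=cv2.INTER_CUBIC)
    for p in(b,l):
        for Q in (L,np.array([[14,14,41],[14,-14,41],[-14,-14,41],[-14,14,41]],float)):
            q=(proj(sc,R.from_euler('z',p[3]).apply(Q)+p[:3])-[x0,y0]+.5)*k
            cv2.polylines(a,[q.astype(np.int32)],True,(0,0,255),1)
    return a
A=draw(t,225,180,430,290,3.8);B=draw(s,230,115,360,290,3.4)
cv2.imwrite('pics/ovA.png',A);cv2.imwrite('pics/ovB.png',B)
E
```

```text
[537.2  22.9   5.3] -0.092 [-0.5  1.3 -0.5  0.4 -0.2  0.1  0.8 -1.6  0.3 -1.3  0.2 -0.  -1.2  0.5]
[ 459.4 -321.1   40.5] -0.274 [ 0.1  0.2  0.9  1.7  0.   1.  -0.5  0.1 -1.1  1.2 -1.3 -0.1 -0.5 -0.8]
```

View pics/ovA.png

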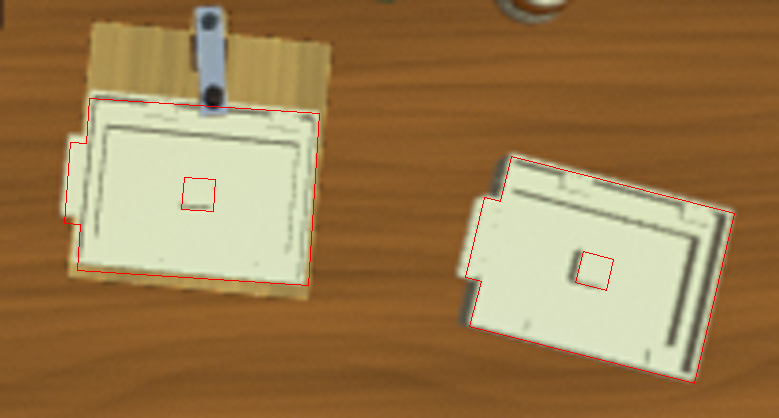

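View pics/ovB.png

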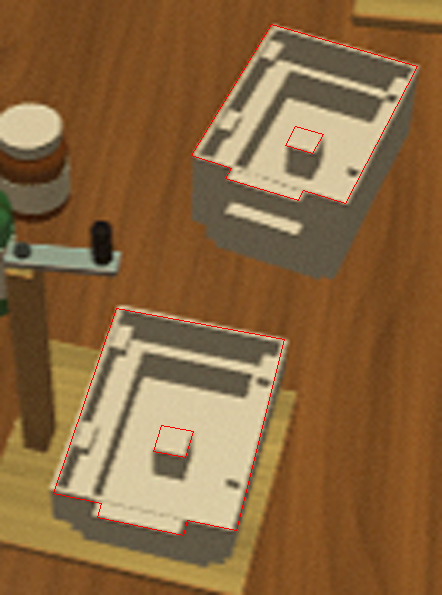

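```bash
cat > go.py <<'E'
# usage: go.py x y z [psi]  -> delta in tool axes
import sys; from h import *
o=robot.get_obs(); Rt=R.from_quat(o['tcp_rot']); a=list(map(float,sys.argv[1:]))
X=Rt.as_matrix()[:,0]; psi=np.arctan2(X[1],X[0])
d=Rt.inv().apply(np.array(a[:3])-o['tool_pos'])
print('pos',o['tool_pos'].round(1),'psi',round(psi,3),'q',o['qpos'].round(2),'t',round(o['t'],1),'F',o['wrist_force'].round(1))
if len(a)>3: print('delta',d.round(1),'rz',round(-(a[3]-psi),3))
else: print('delta',d.round(1))
E
python3 go.py 594.5 8.5 330 0.02
```

```text
pos [ 160.5 -499.7  253. ] psi 0.311 q [-1.26  0.13 -0.04  1.41  0.    1.57] t 0.3 F [0.7 0.6 0.1]
delta [ 568.6 -351.2  -76.8] rz 0.291
```

Careful with the scale: shifts go in shares of 800 mm and turns go in shares of 360 degrees. That gives: 455 mm is 0.5688, 405 mm is 0.5063, 0.29 rad is 0.0462.

drive_effector:
  increments: "0.0125 -0.0075 -0.0375 0 0 0;0.0688 -0.0425 -0.075 0 0 0.008;0.1313 -0.0813 -0.0963 0 0 0.0159;0.1938 -0.12 -0.0963 0 0 0.0239;0.2563 -0.1588 -0.0963 0 0 0.0318;0.3188 -0.1975 -0.0963 0 0 0.0462;0.3813 -0.2363 -0.0963 0 0 0.0462;0.4438 -0.275 -0.0963 0 0 0.0462;0.5063 -0.3125 -0.0963 0 0 0.0462;0.5688 -0.3513 -0.0963 0 0 0.0462"
  finger_gap: 50

```text
t: 1.55
tool_pos: [508.8, -91.4, 330.4]
tcp_rot: [1.0, 0.011, 0.0, 0.0]
wrist_force: [-0.0, -1.1, -0.9]
gripper_width: 49.8
grasp_force: 0.0
```

```bash
python3 go.py 594.5 8.5 330 0.02
```

```text
pos [508.8 -91.4 330.4] psi 0.021 q [-0.18  0.12  0.13  1.57 -0.    2.94] t 1.6 F [-0.  -1.1 -0.9]
delta [ 87.8 -98.1   0.4] rz 0.001
```

To row units: -98 mm is -0.1225, 88 mm is 0.11.

drive_effector:
  increments: "0.0438 -0.05 0 0 0 0;0.0938 -0.1 0 0 0 0;0.11 -0.1225 0 0 0 0;0.11 -0.1225 0 0 0 0;0.11 -0.1225 0.025 0 0 0;0.11 -0.1225 0.05 0 0 0;0.11 -0.1225 0.0625 0 0 0;0.11 -0.1225 0.0625 0 0 0"

```text
t: 2.55
tool_pos: [593.0, 5.8, 280.3]
tcp_rot: [1.0, 0.01, -0.0, 0.0]
wrist_force: [-0.1, 0.1, 0.4]
gripper_width: 49.9
grasp_force: 0.0
```

```bash
python3 - <<'E'
from h import *
for n in('top','side'): snap(n,'k_'+n)
a=cv2.imread('pics/k_top.png')[150:250,230:330];b=cv2.imread('pics/k_side.png')[140:240,190:290]
cv2.imwrite('pics/k.png',cv2.resize(np.hstack([a,b]),None,fx=4,fy=4,interpolation=cv2.INTER_CUBIC))
E
```

```text
(no output)
```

View pics/k.png

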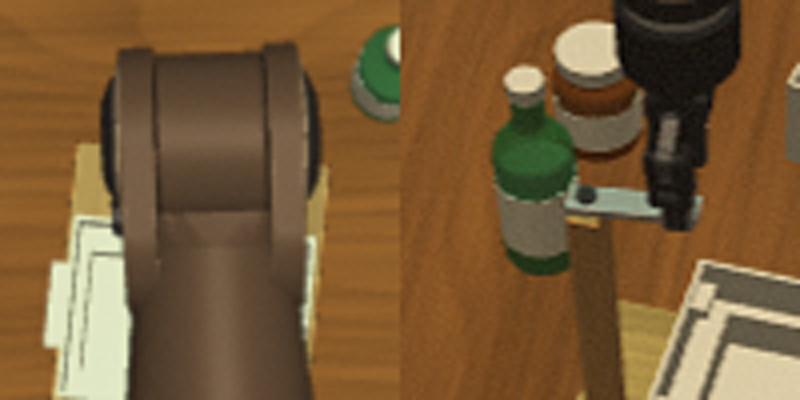

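drive_effector:
  increments: "0 0 0 0 0 0;0 0 0 0 0 0;0 0 0 0 0 0;0 0 0 0 0 0"
  finger_gap: 10
  clamp_n: 30

```text
t: 3.15
tool_pos: [593.9, 6.7, 280.9]
tcp_rot: [1.0, 0.01, 0.001, 0.0]
wrist_force: [-0.6, -0.1, 4.5]
gripper_width: 15.4
grasp_force: 29.9
```

drive_effector:
  increments: "0.0013 -0.0175 0 0 0 0;0.0075 -0.0356 0 0 0 0;0.0181 -0.0519 0 0 0 0;0.0325 -0.065 0 0 0 0;0.0494 -0.0738 0 0 0 0;0.0681 -0.0788 0 0 0 0;0.0875 -0.0788 0 0 0 0;0.0913 -0.0781 0 0 0 0;0.0913 -0.0781 0 0 0 0"

```text
t: 4.28
tool_pos: [666.3, 70.7, 281.4]
tcp_rot: [0.999, 0.04, 0.0, -0.031]
wrist_force: [-3.8, 77.3, 4.0]
gripper_width: 15.0
grasp_force: 47.0
```

```bash
python3 go.py 0 0 0
```

```text
pos [666.3  70.7 281.4] psi 0.08 q [0.08 0.42 0.41 1.56 0.06 3.14] t 4.3 F [-3.8 77.3  4. ]
delta [-670.6   34.4  278.1]
```

drive_effector:
  increments: "0 0 0 0 0 0;0 0 0 0 0 0;0 0 0 0 0 0"
  finger_gap: 45

```text
t: 4.65
tool_pos: [666.3, 57.1, 278.3]
tcp_rot: [0.999, 0.036, -0.002, -0.018]
wrist_force: [-0.9, 32.4, -5.6]
gripper_width: 45.1
grasp_force: 16.0
```

drive_effector:
  increments: "0 0 -0.025 0 0 0;0 0 -0.0563 0 0 0;0 0 -0.075 0 0 0"

```text
t: 5.03
tool_pos: [667.1, 47.4, 340.2]
tcp_rot: [0.999, 0.033, -0.001, -0.009]
wrist_force: [0.5, -0.6, 0.8]
gripper_width: 44.8
grasp_force: 0.0
```

```bash
python3 go.py 0 0 0
```

```text
pos [667.1  47.4 340.2] psi 0.066 q [0.06 0.45 0.59 1.71 0.02 3.14] t 5.0 F [ 0.5 -0.6  0.8]
delta [-668.3    9.5  341. ]
```

To row units: -230 mm is -0.2875, -200 mm is -0.25, -1.5 rad is -0.2387.

drive_effector:
  increments: "0 0 -0.0125 0 0 -0.0239;-0.025 -0.0125 -0.0125 0 0 -0.0477;-0.0625 -0.075 0 0 0 -0.0716;-0.0875 -0.1375 0.025 0 0 -0.0955;-0.1125 -0.2 0.05 0 0 -0.1194;-0.125 -0.25 0.075 0 0 -0.1432;-0.15 -0.2875 0.0875 0 0 -0.1671;-0.15 -0.2875 0.0875 0 0 -0.191;-0.15 -0.2875 0.0875 0 0 -0.2149;-0.15 -0.2875 0.0875 0 0 -0.2387"
  finger_gap: 75

```text
t: 6.28
tool_pos: [532.1, 269.6, 273.9]
tcp_rot: [0.707, 0.707, 0.005, -0.007]
wrist_force: [0.2, 0.1, -0.4]
gripper_width: 75.1
grasp_force: 0.0
```

```bash
python3 go.py 540 365 150 2.2; python3 - <<'E'
from h import *
for n in('top','side'): snap(n,'t_'+n)
a=cv2.imread('pics/t_top.png')[140:290,150:330];b=cv2.imread('pics/t_side.png')[170:395,180:340]
a=cv2.resize(a,None,fx=2.5,fy=2.5,interpolation=cv2.INTER_CUBIC);b=cv2.resize(b,None,fx=2.1,fy=2.1,interpolation=cv2.INTER_CUBIC)
c=np.zeros((475,800,3),np.uint8);c[:a.shape[0],:450]=a;c[:b.shape[0],455:455+b.shape[1]]=b;cv2.imwrite('pics/t.png',c)
E
```

```text
pos [532.1 269.6 273.9] psi 1.57 q [0.46 0.26 0.17 1.47 0.02 2.03] t 6.3 F [ 0.2  0.1 -0.4]
delta [ 93.2   8.2 125.6] rz -0.63
```

View pics/t.png

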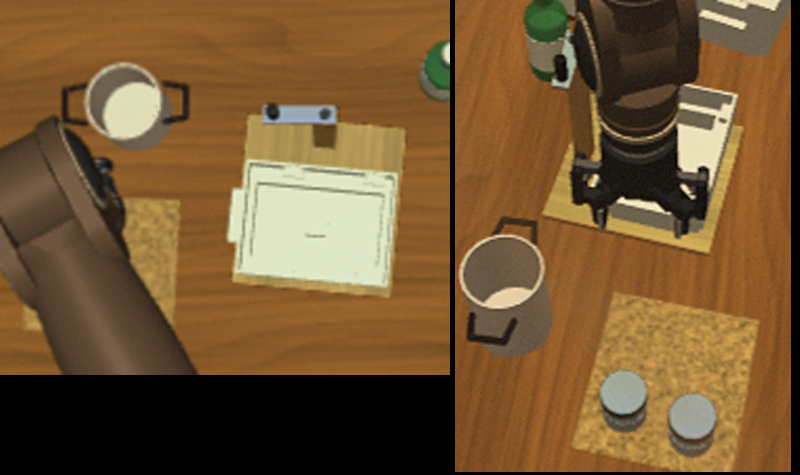

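```bash
cat >> go.py <<'E'
if len(a)>3:
    Tg=R.from_euler('z',a[3])*R.from_euler('x',np.pi)
    print('rotvec',(Rt.inv()*Tg).as_rotvec().round(3))
E
python3 go.py 540 365 50 2.2
```

```text
pos [532.2 269.5 274. ] psi 1.565 q [0.46 0.26 0.17 1.47 0.02 2.04] t 6.4 F [-0.4 -0.1  0.4]
delta [ 91.6   7.8 225.7] rz -0.635
rotvec [ 0.003 -0.018 -0.635]
```

To row units: 150 mm is 0.1875, 130 mm is 0.1625, -0.635 rad is -0.1011.

drive_effector:
  increments: "0.0563 0.005 0.05 0 0 -0.0255;0.115 0.01 0.1 0 0 -0.0509;0.115 0.01 0.1375 0.0005 -0.0029 -0.0764;0.115 0.01 0.1625 0.0005 -0.0029 -0.1011;0.115 0.01 0.1875 0.0005 -0.0029 -0.1011;0.115 0.01 0.1875 0.0005 -0.0029 -0.1011"

```text
t: 7.12
tool_pos: [539.7, 363.3, 124.0]
tcp_rot: [0.455, 0.891, -0.001, -0.001]
wrist_force: [0.1, -0.7, -0.1]
gripper_width: 75.4
grasp_force: 0.0
```

```bash
python3 go.py 540 365 51 2.2
```

```text
pos [539.7 363.3 124. ] psi 2.197 q [ 0.59  0.39  0.02  1.2  -0.    1.54] t 7.1 F [ 0.1 -0.7 -0.1]
delta [ 1.2  1.5 73. ] rz -0.003
rotvec [-0.003  0.    -0.003]
```

```bash
python3 - <<'E'
from h import *
np.set_printoptions(precision=1,suppress=True)
s=snap('side'); print(proj(s,[[540,365,60],[458,385,60]]), 'picked', (169/2.1+180,500/2.1+115),(237/2.1+180,530/2.1+115))
E
```

```text
[[259.7 353.8]
 [292.1 366.3]] picked (260.4761904761905, 353.0952380952381) (292.85714285714283, 367.3809523809524)
```

To row units: 73 mm is 0.0913, 60 mm is 0.075.

drive_effector:
  increments: "0.0013 0.0019 0.0375 0 0 0;0.0013 0.0019 0.075 0 0 0;0.0013 0.0019 0.0913 0 0 0;0.0013 0.0019 0.0913 0 0 0"

```text
t: 7.68
tool_pos: [541.4, 365.4, 53.2]
tcp_rot: [0.454, 0.891, 0.0, 0.0]
wrist_force: [0.5, 0.1, -0.1]
gripper_width: 75.3
grasp_force: 0.0
```

drive_effector:
  increments: "0 0 0 0 0 0;0 0 0 0 0 0;0 0 0 0 0 0;0 0 0 0 0 0;0 0 -0.0375 0 0 0;0 0 -0.1125 0 0 0;0 0 -0.1875 0 0 0;0 0 -0.1875 0 0 0"
  finger_gap: 40
  clamp_n: 30

```text
t: 8.68
tool_pos: [543.1, 366.7, 209.4]
tcp_rot: [0.454, 0.891, 0.005, 0.003]
wrist_force: [0.1, 0.8, -2.0]
gripper_width: 53.2
grasp_force: 32.5
```

```bash
python3 go.py 542.8 75.7 201 1.47
```

```text
pos [543.1 366.7 209.4] psi 2.199 q [ 0.59  0.37  0.18  1.37 -0.    1.54] t 8.7 F [ 0.1  0.8 -2. ]
delta [-235.2 -171.4    6.7] rz 0.729
rotvec [ 0.011 -0.003  0.729]
```

To row units: -235 mm is -0.2938, -200 mm is -0.25, 0.73 rad is 0.1162.

drive_effector:
  increments: "-0.05 -0.0363 0 0 0 0.0191;-0.1 -0.0725 0 0 0 0.0398;-0.15 -0.1088 0 0 0 0.0605;-0.2 -0.1463 0 0 0 0.0796;-0.25 -0.1825 0 0 0 0.0987;-0.2938 -0.2144 0 0 0 0.1162;-0.2938 -0.2144 0 0 0 0.1162;-0.2938 -0.2144 0 0 0 0.1162"

```text
t: 9.68
tool_pos: [540.3, 74.7, 202.2]
tcp_rot: [0.742, 0.67, 0.0, -0.0]
wrist_force: [0.1, 0.4, -1.9]
gripper_width: 53.0
grasp_force: 32.4
```

```bash
python3 go.py 542.8 75.7 69 1.47;python3 - <<'E'
from h import *
a=snap('side')['frame'][170:290,220:330,::-1]
cv2.imwrite('pics/p1.png',cv2.resize(a,None,fx=4.5,fy=4.5,interpolation=cv2.INTER_CUBIC))
E
```

```text
pos [540.3  74.7 202.2] psi 1.47 q [ 0.14  0.17 -0.1   1.3   0.    1.81] t 9.7 F [ 0.1  0.4 -1.9]
delta [  1.2   2.4 133.2] rz -0.0
rotvec [-0. -0. -0.]
```

View pics/p1.png

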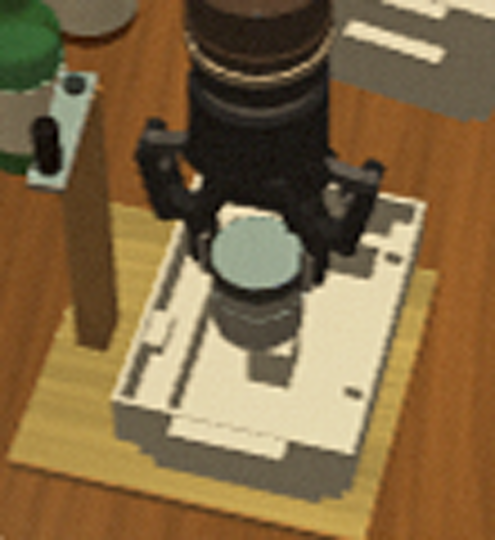

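The tin hangs level above the lip-end half of the base tote, near crop (257,290). I'll lower it.

To row units: 133 mm is 0.1663, 129 mm is 0.1613.

drive_effector:
  increments: "0.0013 0.0031 0.05 0 0 0;0.0013 0.0031 0.1 0 0 0;0.0013 0.0031 0.1375 0 0 0;0.0013 0.0031 0.1525 0 0 0;0.0013 0.0031 0.1613 0 0 0;0.0013 0.0031 0.1663 0 0 0;0.0013 0.0031 0.1663 0 0 0"

```text
t: 10.6
tool_pos: [544.2, 75.6, 71.2]
tcp_rot: [0.742, 0.67, 0.001, 0.001]
wrist_force: [-0.3, -0.5, -1.1]
gripper_width: 53.1
grasp_force: 32.7
```

drive_effector:
  increments: "0 0 0 0 0 0;0 0 0 0 0 0;0 0 -0.025 0 0 0;0 0 -0.1 0 0 0;0 0 -0.175 0 0 0;0 0 -0.175 0 0 0"
  finger_gap: 63

```text
t: 11.35
tool_pos: [545.8, 75.6, 216.0]
tcp_rot: [0.742, 0.67, 0.005, 0.003]
wrist_force: [0.2, 0.7, -1.5]
gripper_width: 63.0
grasp_force: 0.0
```

```bash
python3 go.py 457 385 150 1.47
```

```text
pos [545.8  75.6 216. ] psi 1.469 q [ 0.14  0.17 -0.07  1.32  0.    1.81] t 11.3 F [ 0.2  0.7 -1.5]
delta [ 298.7 -120.4   65.5] rz -0.001
rotvec [ 0.011 -0.003 -0.001]
```

To row units: 299 mm is 0.3738, 250 mm is 0.3125.

drive_effector:
  increments: "0.0625 -0.025 0 0 0 0;0.125 -0.05 0 0 0 0;0.1875 -0.075 0 0 0 0;0.25 -0.1 0.0125 0 0 0;0.3125 -0.125 0.05 0 0 0;0.3738 -0.1506 0.0875 0 0 0;0.3738 -0.1506 0.1125 0 0 0;0.3738 -0.1506 0.1125 0 0 0"
  finger_gap: 75

```text
t: 12.35
tool_pos: [452.3, 384.5, 117.5]
tcp_rot: [0.742, 0.671, -0.002, 0.0]
wrist_force: [0.3, -0.4, 0.1]
gripper_width: 74.8
grasp_force: 0.0
```

```bash
python3 go.py 457 385 51 1.47; python3 - <<'E'
from h import *
a=snap('side')['frame'][180:400,220:340,::-1]
cv2.imwrite('pics/p2.png',cv2.resize(a,None,fx=2.7,fy=2.7,interpolation=cv2.INTER_CUBIC))
E
```

```text
pos [452.3 384.5 117.5] psi 1.47 q [ 0.7   0.29 -0.14  1.15 -0.    2.38] t 12.3 F [ 0.3 -0.4  0.1]
delta [ 1.1  4.8 66.5] rz 0.0
rotvec [-0.002  0.003  0.   ]
```

View pics/p2.png

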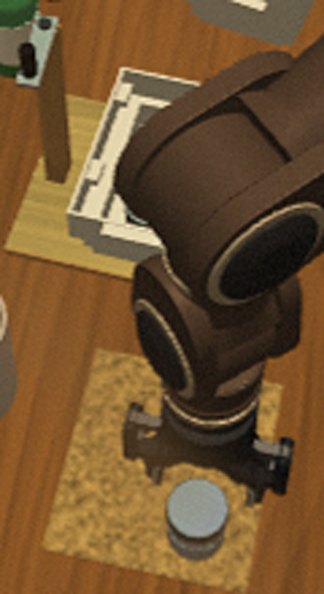

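Tin 1 is in the tote, just visible at (135,212). Tin 2 is unmoved at crop (197,505), between the open fingers.

To row units: 66 mm is 0.0825, 40 mm is 0.05.

drive_effector:
  increments: "0.0013 0.0056 0.0125 0 0 0;0.0013 0.0056 0.05 0 0 0;0.0013 0.0056 0.0825 0 0 0;0.0013 0.0056 0.0825 0 0 0"

```text
t: 12.9
tool_pos: [458.2, 384.1, 52.6]
tcp_rot: [0.743, 0.67, -0.001, 0.0]
wrist_force: [-0.2, 0.1, 0.1]
gripper_width: 74.9
grasp_force: 0.0
```

drive_effector:
  increments: "0 0 0 0 0 0;0 0 0 0 0 0;0 0 0 0 0 0;0 0 0 0 0 0;0 0 -0.0375 0 0 0;0 0 -0.1125 0 0 0;0 0 -0.1875 0 0 0;0 0 -0.1875 0 0 0"
  finger_gap: 40
  clamp_n: 30

```text
t: 13.9
tool_pos: [460.1, 387.1, 210.1]
tcp_rot: [0.742, 0.67, 0.005, 0.0]
wrist_force: [0.5, -0.1, -2.3]
gripper_width: 53.2
grasp_force: 32.5
```

```bash
python3 go.py 532 -30 201 1.47
```

```text
pos [460.1 387.1 210.1] psi 1.47 q [ 0.7   0.26  0.04  1.33 -0.    2.37] t 13.9 F [ 0.5 -0.1 -2.3]
delta [-407.8  113.6    6.9] rz -0.0
rotvec [ 0.008 -0.007 -0.001]
```

To row units: -407.5 mm is -0.5094, -150 mm is -0.1875.

drive_effector:
  increments: "-0.0563 0.015 0 0 0 0;-0.1188 0.0325 0 0 0 0;-0.1875 0.0525 0 0 0 0;-0.2563 0.0713 0 0 0 0;-0.325 0.09 0 0 0 0;-0.3938 0.11 0 0 0 0;-0.4563 0.1275 0 0 0 0;-0.5094 0.1419 0 0 0 0;-0.5094 0.1419 0 0 0 0;-0.5094 0.1419 0 0 0 0"

```text
t: 15.15
tool_pos: [529.4, -31.2, 203.1]
tcp_rot: [0.742, 0.67, 0.0, -0.0]
wrist_force: [-0.4, -0.8, -1.4]
gripper_width: 52.8
grasp_force: 32.4
```

```bash
python3 go.py 532 -30 69 1.47
```

```text
pos [529.4 -31.2 203.1] psi 1.469 q [-0.06  0.14 -0.13  1.3   0.    1.61] t 15.2 F [-0.4 -0.8 -1.4]
delta [  1.3   2.5 134.1] rz -0.001
rotvec [-0.001 -0.001 -0.001]
```

To row units: 133 mm is 0.1663, 129 mm is 0.1613.

drive_effector:
  increments: "0 0.0019 0.05 0 0 0;0 0.0019 0.1 0 0 0;0 0.0019 0.1375 0 0 0;0 0.0019 0.1525 0 0 0;0 0.0019 0.1613 0 0 0;0 0.0019 0.1663 0 0 0;0 0.0019 0.1663 0 0 0"

```text
t: 16.02
tool_pos: [532.3, -31.4, 72.1]
tcp_rot: [0.742, 0.67, 0.001, 0.001]
wrist_force: [-0.0, -0.8, -1.0]
gripper_width: 53.1
grasp_force: 32.4
```

drive_effector:
  increments: "0 0 0 0 0 0;0 0 0 0 0 0;0 0 -0.025 0 0 0;0 0 -0.1 0 0 0;0 0 -0.175 0 0 0;0 0 -0.175 0 0 0"
  finger_gap: 63

```text
t: 16.77
tool_pos: [534.0, -31.8, 216.8]
tcp_rot: [0.742, 0.67, 0.004, 0.004]
wrist_force: [-0.3, -0.3, -0.5]
gripper_width: 62.9
grasp_force: 0.0
```

```bash
python3 go.py 459 -321 200 1.297
```

```text
pos [534.  -31.8 216.8] psi 1.469 q [-0.06  0.14 -0.11  1.32  0.    1.61] t 16.8 F [-0.3 -0.3 -0.5]
delta [-295.3  -45.4   16.1] rz 0.172
rotvec [ 0.011 -0.002  0.172]
```

To row units: -295.5 mm is -0.3694, -255 mm is -0.3188, 0.172 rad is 0.0274.

drive_effector:
  increments: "-0.0563 -0.0088 0 0.0016 0 0.0095;-0.1188 -0.0188 0 0.0016 0 0.0191;-0.1875 -0.0288 0 0.0016 0 0.0274;-0.2563 -0.0388 0 0.0016 0 0.0274;-0.3188 -0.05 0 0.0016 0 0.0274;-0.3694 -0.0569 0.02 0.0016 0 0.0274;-0.3694 -0.0569 0.0375 0.0016 0 0.0274;-0.3694 -0.0569 0.0375 0.0016 0 0.0274"
  finger_gap: 48

```text
t: 17.77
tool_pos: [455.4, -320.2, 179.1]
tcp_rot: [0.797, 0.604, -0.003, -0.005]
wrist_force: [0.3, 0.1, 0.8]
gripper_width: 48.2
grasp_force: 0.0
```

```bash
python3 go.py 459.4 -321 76 1.297; python3 - <<'E'
from h import *
a=snap('side')['frame'][110:290,220:380,::-1]; cv2.imwrite('pics/p3.png',cv2.resize(a,None,fx=3.3,fy=3.3,interpolation=cv2.INTER_CUBIC))
E
```

```text
pos [ 455.4 -320.2  179.1] psi 1.297 q [-0.61  0.2  -0.11  1.27 -0.    1.23] t 17.8 F [0.3 0.1 0.8]
delta [  0.2   5.3 103. ] rz -0.0
rotvec [-0.012 -0.001 -0.   ]
```

View pics/p3.png

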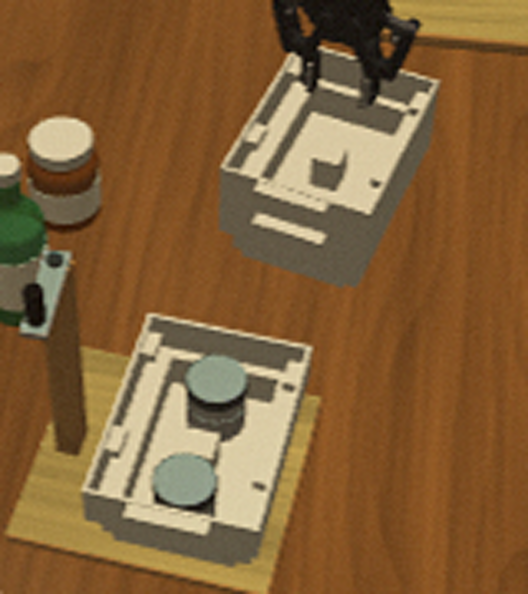

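Both tins stand in the base tote, at crop (217,395) and (185,490), and the open fingers straddle the block of tote_b. I'll descend and pinch it.

To row units: 103 mm is 0.1288, 97 mm is 0.1213, -0.01 rad is -0.0016.

drive_effector:
  increments: "0 0.0056 0.0375 -0.0016 0 0;0 0.0056 0.075 -0.0016 0 0;0 0.0056 0.1063 -0.0016 0 0;0 0.0056 0.1213 -0.0016 0 0;0 0.0056 0.1288 -0.0016 0 0;0 0.0056 0.1288 -0.0016 0 0"

```text
t: 18.58
tool_pos: [460.1, -321.8, 78.4]
tcp_rot: [0.797, 0.604, 0.0, 0.001]
wrist_force: [0.7, -0.2, 0.3]
gripper_width: 48.1
grasp_force: 0.0
```

drive_effector:
  increments: "0 0 0 0 0 0;0 0 0 0 0 0;0 0 0 0 0 0;0 0 0 0 0 0"
  finger_gap: 15
  clamp_n: 70

```text
t: 19.08
tool_pos: [460.2, -322.3, 79.1]
tcp_rot: [0.797, 0.604, 0.001, 0.001]
wrist_force: [-0.1, 0.6, 5.8]
gripper_width: 27.2
grasp_force: 70.3
```

```bash
python3 go.py 459.4 -321 76 1.297
```

```text
pos [ 460.2 -322.3   79.1] psi 1.297 q [-0.61  0.25 -0.28  1.04  0.    1.23] t 19.1 F [-0.1  0.6  5.8]
delta [ 1.  -1.2  3.1] rz 0.0
rotvec [0.003 0.001 0.   ]
```

Careful with the scale: shifts go in shares of 800 mm and turns go in shares of 360 degrees. That gives: -215 mm is -0.2688, -200 mm is -0.25.

drive_effector:
  increments: "0 0 -0.0188 0 0 0;0 0 -0.0438 0 0 0;0 0 -0.075 0 0 0;0 0 -0.125 0 0 0;0 0 -0.1875 0 0 0;0 0 -0.25 0 0 0;0 0 -0.2688 0 0 0;0 0 -0.2688 0 0 0"

```text
t: 20.08
tool_pos: [459.7, -322.0, 293.1]
tcp_rot: [0.797, 0.604, 0.0, 0.001]
wrist_force: [0.1, -0.0, -3.1]
gripper_width: 26.8
grasp_force: 69.6
```

```bash
python3 go.py 459.4 -321 290 1.297; python3 - <<'E'
from h import *
s=snap('side');t=snap('top')
a=cv2.resize(s['frame'][60:260,220:380,::-1],None,fx=2.5,fy=2.5,interpolation=cv2.INTER_CUBIC);b=cv2.resize(t['frame'][190:320,320:450,::-1],None,fx=3,fy=3,interpolation=cv2.INTER_CUBIC)
c=np.zeros((500,800,3),np.uint8);c[:500,:400]=a;c[:390,405:795]=b;cv2.imwrite('pics/p4.png',c)
E
```

```text
pos [ 459.7 -322.   293.1] psi 1.297 q [-0.61  0.2   0.13  1.5  -0.    1.23] t 20.1 F [ 0.1 -0.  -3.1]
delta [ 0.8 -0.6  3.1] rz 0.0
rotvec [0.002 0.001 0.   ]
```

View pics/p4.png

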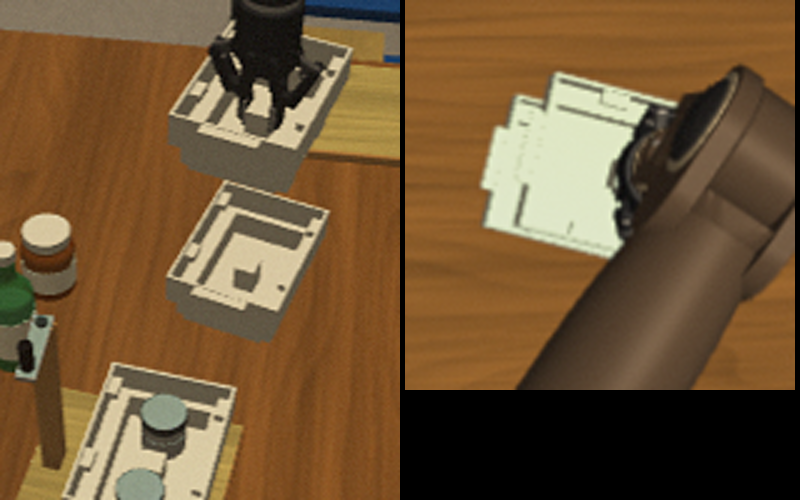

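Tote_b lifted cleanly, and tote_a stayed at crop (247,258) in the left panel. I'll rotate the held tote before it nears the post.

To row units: -1.66 rad is -0.2642.

drive_effector:
  increments: "0 0 0 0 0 -0.0271;0 0 0 0 0 -0.0541;0 0 0 0 0 -0.0812;0 0 0 0 0 -0.1082;0 0 0 0 0 -0.1353;0 0 0 0 0 -0.1623;0 0 0 0 0 -0.1894;0 0 0 0 0 -0.2165;0 0 0 0 0 -0.2435;0 0 0 0 0 -0.2642"

```text
t: 21.42
tool_pos: [458.9, -321.3, 290.2]
tcp_rot: [0.09, 0.996, 0.001, -0.001]
wrist_force: [-0.3, -0.3, -3.4]
gripper_width: 27.0
grasp_force: 69.5
```

```bash
python3 go.py 480 -180 293 4.612; python3 - <<'E'
E
```

```text
pos [ 458.9 -321.3  290.2] psi 2.962 q [-0.61  0.2   0.13  1.5   0.   -0.43] t 21.4 F [-0.3 -0.3 -3.4]
delta [  4.5 142.8  -2.6] rz -1.65
rotvec [ 3.00e-03 -1.00e-03 -1.65e+00]
```

To row units: 143 mm is 0.1788, 130 mm is 0.1625, -1.65 rad is -0.2626.

drive_effector:
  increments: "0 0.0175 0 0 0 -0.0271;0 0.035 0 0 0 -0.0541;0.0013 0.0538 0 0 0 -0.0812;0.0013 0.0713 0 0 0 -0.1082;0.0025 0.09 0 0 0 -0.1353;0.0025 0.1075 0 0 0 -0.1623;0.0038 0.125 -0.0025 0 0 -0.1894;0.005 0.1438 -0.0025 0 0 -0.2165;0.0056 0.1625 -0.0025 0 0 -0.2435;0.0056 0.1788 -0.0025 0 0 -0.2626"

```text
t: 22.68
tool_pos: [480.6, -179.5, 292.3]
tcp_rot: [-0.671, 0.742, 0.001, -0.001]
wrist_force: [-0.0, -0.5, -3.1]
gripper_width: 26.7
grasp_force: 69.5
```

```bash
python3 go.py 536.6 24 293 4.612
```

```text
pos [ 480.6 -179.5  292.3] psi -1.671 q [-0.36  0.11  0.03  1.49 -0.   -1.83] t 22.7 F [-0.  -0.5 -3.1]
delta [-208.1  -35.3   -0.6] rz -6.283
rotvec [ 0.003  0.001 -0.   ]
```

To row units: -208 mm is -0.26, -185 mm is -0.2313.

drive_effector:
  increments: "-0.05 -0.0088 0 0 0 0;-0.1125 -0.0188 0 0 0 0;-0.175 -0.03 0 0 0 0;-0.2313 -0.0388 0 0 0 0;-0.26 -0.0444 0 0 0 0;-0.26 -0.0444 0.025 0 0 0;-0.26 -0.0444 0.075 0 0 0;-0.26 -0.0444 0.125 0 0 0;-0.26 -0.0444 0.1375 0 0 0;-0.26 -0.0444 0.1375 0 0 0"

```text
t: 23.92
tool_pos: [537.8, 22.6, 183.8]
tcp_rot: [-0.669, 0.743, 0.0, -0.001]
wrist_force: [0.3, 0.2, -1.9]
gripper_width: 26.6
grasp_force: 69.5
```

```bash
python3 go.py 536.6 24 122 -1.671;python3 - <<'E'
from h import *
s=snap('side','q_side');t=snap('top','q_top')
a=cv2.resize(s['frame'][140:290,210:340,::-1],None,fx=3.3,fy=3.3,interpolation=cv2.INTER_CUBIC);b=cv2.resize(t['frame'][170:270,230:330,::-1],None,fx=3.6,fy=3.6,interpolation=cv2.INTER_CUBIC)
c=np.zeros((500,800,3),np.uint8);c[:a.shape[0],:a.shape[1]]=a;c[:360,435:795]=b;cv2.imwrite('pics/p5.png',c)
E
```

```text
pos [537.8  22.6 183.8] psi -1.676 q [ 0.04  0.16 -0.15  1.26 -0.   -1.42] t 23.9 F [ 0.3  0.2 -1.9]
delta [-1.3  1.2 61.8] rz -0.005
rotvec [ 0.002 -0.001 -0.005]
```

View pics/p5.png

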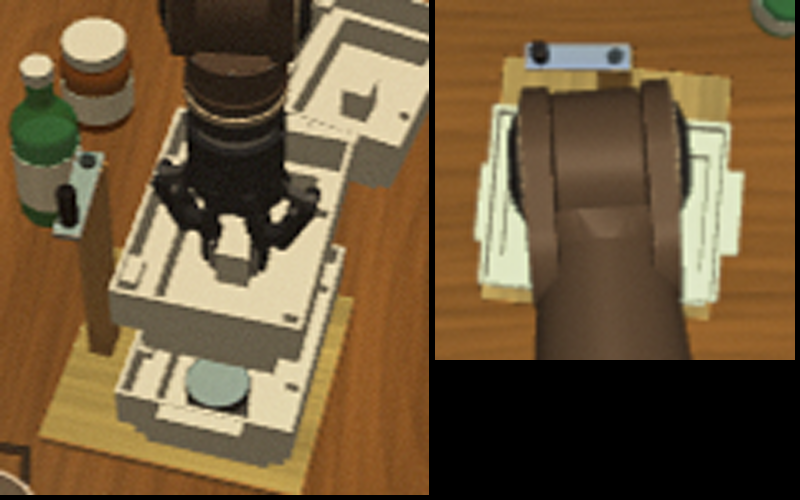

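```bash
python3 - <<'E'
from h import *
np.set_printoptions(precision=1,suppress=True)
s=snap('side');t=snap('top')
S=lambda x,y:(x/3.3+210-.35,y/3.3+140-.35)
U=lambda x,y:((x-435)/3.6+230-.35,y/3.6+170-.35)
def ex(c,yaw,z): return R.from_euler('z',yaw).apply([[75,100,z],[-75,100,z],[-75,-100,z],[75,-100,z]])+[*c,0]
H=ex((537.5,23),-.1,228);B=ex((537.5,23),-.1,92)
print('side px in crop: held NL,NR,FR,FL / base');f=lambda p:(p-[210,140]+.35)*3.3
print(f(proj(s,H)),'\n',f(proj(s,B)))
g=lambda p:(p-[230,170]+.35)*3.6+[435,0]
print('top held', g(proj(t,H)),'\n base',g(proj(t,B)))
E
```

```text
side px in crop: held NL,NR,FR,FL / base
[[106.8 289.7]
 [300.  328.1]
 [352.  137.1]
 [175.3 105.5]] 
 [[116.2 390.8]
 [294.2 427.9]
 [342.9 242.4]
 [178.9 211.3]]
top held [[492.1 108.5]
 [477.6 286. ]
 [715.8 304.1]
 [728.5 126.4]] 
 base [[501.7 126.5]
 [488.4 290.2]
 [707.9 306.8]
 [719.7 143. ]]
```

To row units: 63 mm is 0.0788, 60 mm is 0.075.

drive_effector:
  increments: "-0.0013 0 0.025 0 0 0;-0.0013 0 0.05 0 0 0;-0.0013 0 0.0625 0 0 0;-0.0013 0 0.07 0 0 0;-0.0013 0 0.075 0 0 0;-0.0013 0 0.0788 0 0 0;-0.0013 0 0.0788 0 0 0"

```text
t: 25.0
tool_pos: [539.0, 23.6, 122.3]
tcp_rot: [-0.669, 0.743, -0.001, 0.0]
wrist_force: [0.2, -1.3, -1.2]
gripper_width: 26.8
grasp_force: 69.9
```

```bash
python3 go.py 536.6 24 122 -1.671
```

```text
pos [539.   23.6 122.3] psi -1.676 q [ 0.04  0.18 -0.26  1.12 -0.   -1.42] t 25.0 F [ 0.2 -1.3 -1.2]
delta [-0.1  2.4  0.3] rz -0.005
rotvec [-0.002 -0.    -0.005]
```

To row units: 3 mm is 0.0038, 2 mm is 0.0025.

drive_effector:
  increments: "0 0 0.0025 0 0 0;0 0 0.0038 0 0 0;0 0 0.0038 0 0 0"

```text
t: 25.38
tool_pos: [539.1, 23.6, 122.0]
tcp_rot: [-0.669, 0.743, -0.002, 0.001]
wrist_force: [-6.9, -0.4, 17.7]
gripper_width: 27.0
grasp_force: 72.6
```

```bash
python3 go.py 536.6 24 122 -1.671
```

```text
pos [539.1  23.6 122. ] psi -1.676 q [ 0.04  0.18 -0.26  1.12 -0.   -1.42] t 25.4 F [-6.9 -0.4 17.7]
delta [-0.1  2.5  0. ] rz -0.005
rotvec [-0.004 -0.    -0.005]
```

To row units: -130 mm is -0.1625, -80 mm is -0.1.

drive_effector:
  increments: "0 0 -0.0025 0 0 0;0 0 -0.0025 0 0 0;0 0 -0.0025 0 0 0;0 0 -0.0375 0 0 0;0 0 -0.1 0 0 0;0 0 -0.1625 0 0 0;0 0 -0.1625 0 0 0"
  finger_gap: 48

```text
t: 26.25
tool_pos: [540.4, 23.8, 252.8]
tcp_rot: [-0.669, 0.743, -0.003, 0.003]
wrist_force: [0.0, 1.1, -0.2]
gripper_width: 48.0
grasp_force: 0.0
```

```bash
python3 go.py 460 -321.5 160 -1.845
```

```text
pos [540.4  23.8 252.8] psi -1.676 q [ 0.04  0.15 -0.01  1.4  -0.   -1.42] t 26.2 F [ 0.   1.1 -0.2]
delta [351.9  44.5  92.3] rz 0.169
rotvec [-0.008  0.001  0.169]
```

To row units: 352 mm is 0.44, 325 mm is 0.4063, 0.169 rad is 0.0269.

drive_effector:
  increments: "0.0625 0.0075 0 0 0 0.008;0.1313 0.0163 0 0 0 0.0159;0.2 0.025 0 0 0 0.0269;0.2688 0.0338 0 0 0 0.0269;0.3375 0.0425 0.0375 0 0 0.0269;0.4063 0.0513 0.075 0 0 0.0269;0.44 0.0556 0.1125 0 0 0.0269;0.44 0.0556 0.1375 0 0 0.0269;0.44 0.0556 0.1375 0 0 0.0269"

```text
t: 27.38
tool_pos: [455.9, -321.2, 136.0]
tcp_rot: [-0.604, 0.797, 0.002, -0.001]
wrist_force: [0.6, -0.2, 1.4]
gripper_width: 48.0
grasp_force: 0.0
```

```bash
python3 go.py 460 -321.5 37 -1.845; python3 - <<'E'
from fit import *
np.set_printoptions(precision=1,suppress=True)
s=snap('side');t=snap('top')
A=C.copy()
a=cv2.resize(s['frame'][110:290,220:380,::-1],None,fx=3.3,fy=3.3,interpolation=cv2.INTER_CUBIC)
def d(c,yaw,z,Z=(80,)):
  for h in Z:
    P=R.from_euler('z',yaw).apply([[75,100,h],[-75,100,h],[-75,-100,h],[75,-100,h]])+[*c,z]
    cv2.polylines(a,[((proj(s,P)-[220,110]+.35)*3.3).astype(np.int32)],True,(0,0,255),1)
d((459.6,-321.2),-.274,0);d((537.5,23),-.1,86)
cv2.imwrite('pics/p6.png',a)
E
```

```text
pos [ 455.9 -321.2  136. ] psi -1.846 q [-0.61  0.21 -0.19  1.17  0.   -1.91] t 27.4 F [ 0.6 -0.2  1.4]
delta [-0.7 -4.5 98.9] rz -0.001
rotvec [ 0.004  0.001 -0.001]
```

View pics/p6.png

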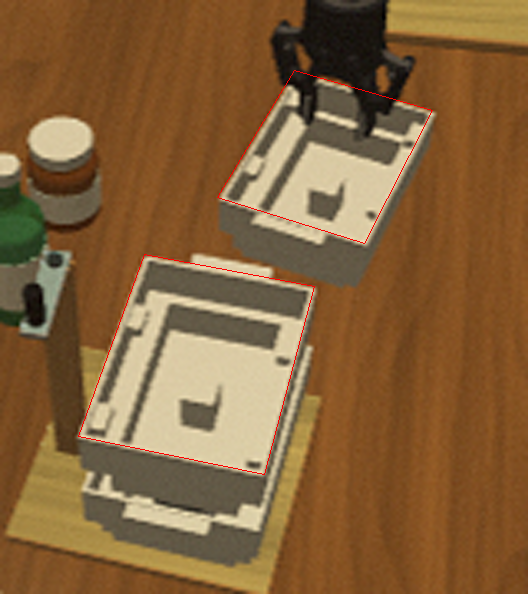

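Tote_b is stacked on the base with its lip at −y, and the overlays match both tote_b and tote_a. I've viewed 14 pictures, so the rest is by numbers.

To row units: 99 mm is 0.1238, 94 mm is 0.1175.

drive_effector:
  increments: "-0.0006 -0.005 0.025 0 0 0;-0.0006 -0.005 0.0688 0 0 0;-0.0006 -0.005 0.1 0 0 0;-0.0006 -0.005 0.1175 0 0 0;-0.0006 -0.005 0.1238 0 0 0;-0.0006 -0.005 0.1238 0 0 0"

```text
t: 28.22
tool_pos: [462.0, -322.5, 40.6]
tcp_rot: [-0.604, 0.797, -0.001, 0.0]
wrist_force: [0.0, 0.9, 0.1]
gripper_width: 48.0
grasp_force: 0.0
```

drive_effector:
  increments: "0 0 0 0 0 0;0 0 0 0 0 0;0 0 0 0 0 0;0 0 0 0 0 0"
  finger_gap: 15
  clamp_n: 70

```text
t: 28.72
tool_pos: [462.1, -322.9, 41.2]
tcp_rot: [-0.604, 0.797, -0.002, 0.0]
wrist_force: [-1.4, 1.4, 5.9]
gripper_width: 26.8
grasp_force: 71.4
```

```bash
python3 go.py 460 -321.5 37 -1.845
```

```text
pos [ 462.1 -322.9   41.2] psi -1.845 q [-0.61  0.28 -0.33  0.96 -0.   -1.91] t 28.7 F [-1.4  1.4  5.9]
delta [-0.8  2.5  4.2] rz 0.0
rotvec [-0.003 -0.001  0.   ]
```

drive_effector:
  increments: "0 0 -0.0188 0 0 0;0 0 -0.0563 0 0 0;0 0 -0.125 0 0 0;0 0 -0.2 0 0 0;0 0 -0.275 0 0 0;0 0 -0.3375 0 0 0;0 0 -0.3438 0 0 0;0 0 -0.3438 0 0 0"

```text
t: 29.72
tool_pos: [461.2, -322.2, 314.7]
tcp_rot: [-0.604, 0.797, -0.0, 0.0]
wrist_force: [-0.2, 0.6, -2.2]
gripper_width: 26.5
grasp_force: 70.5
```

```bash
python3 go.py 538.5 23.5 310 -1.671
```

```text
pos [ 461.2 -322.2  314.7] psi -1.845 q [-0.61  0.21  0.19  1.55  0.   -1.91] t 29.7 F [-0.2  0.6 -2.2]
delta [-353.7   19.2    4.6] rz -0.174
rotvec [-0.001 -0.    -0.174]
```

To row units: -352 mm is -0.44, -315 mm is -0.3938, -0.17 rad is -0.0271.

drive_effector:
  increments: "-0.0563 0.0031 0 0 0 -0.008;-0.125 0.0063 0 0 0 -0.0159;-0.1938 0.01 0 0 0 -0.0271;-0.2625 0.0138 0 0 0 -0.0271;-0.3313 0.0175 0 0 0 -0.0271;-0.3938 0.0213 0 0 0 -0.0271;-0.44 0.0238 0 0 0 -0.0271;-0.44 0.0238 0 0 0 -0.0271;-0.44 0.0238 0.0375 0 0 -0.0271;-0.44 0.0238 0.075 0 0 -0.0271"

```text
t: 30.98
tool_pos: [537.6, 21.0, 252.5]
tcp_rot: [-0.669, 0.743, -0.0, -0.001]
wrist_force: [0.0, -0.4, -2.6]
gripper_width: 27.0
grasp_force: 70.5
```

drive_effector:
  increments: "0 0 0.025 0 0 0;0 0 0.025 0 0 0;0 0 0.025 0 0 0"

```text
t: 31.35
tool_pos: [538.2, 21.2, 234.9]
tcp_rot: [-0.669, 0.743, -0.0, -0.0]
wrist_force: [0.4, 0.2, -1.8]
gripper_width: 27.0
grasp_force: 70.3
```

```bash
python3 go.py 539 21.8 201 -1.676; python3 - <<'E'
from h import *
s=snap('side','r_side');t=snap('top','r_top')
E
```

```text
pos [538.2  21.2 234.9] psi -1.676 q [ 0.04  0.15 -0.05  1.37 -0.   -1.43] t 31.4 F [ 0.4  0.2 -1.8]
delta [-0.7 -0.7 33.9] rz 0.0
rotvec [-0.001 -0.001  0.   ]
```

To row units: 36 mm is 0.045, 35 mm is 0.0438.

drive_effector:
  increments: "-0.0006 -0.0006 0.015 0 0 0;-0.0006 -0.0006 0.0275 0 0 0;-0.0006 -0.0006 0.035 0 0 0;-0.0006 -0.0006 0.04 0 0 0;-0.0006 -0.0006 0.0438 0 0 0;-0.0006 -0.0006 0.045 0 0 0;-0.0006 -0.0006 0.045 0 0 0"

```text
t: 32.33
tool_pos: [538.7, 22.2, 201.1]
tcp_rot: [-0.669, 0.743, -0.001, 0.001]
wrist_force: [-5.2, 1.0, 11.3]
gripper_width: 26.3
grasp_force: 72.1
```

```bash
python3 go.py 539 21.8 200 -1.676
```

```text
pos [538.7  22.2 201.1] psi -1.675 q [ 0.04  0.15 -0.12  1.29 -0.   -1.43] t 32.3 F [-5.2  1.  11.3]
delta [ 0.3 -0.3  1.1] rz 0.001
rotvec [-0.003 -0.     0.001]
```

To row units: 200 mm is 0.25, -150 mm is -0.1875.

drive_effector:
  increments: "0 0 -0.0025 0 0 0;0 0 -0.0025 0 0 0;0 0 -0.0025 0 0 0;0 0 -0.0375 0 0 0;0 0 -0.1 0 0 0;0 0 -0.1625 0 0 0;0.0625 0 -0.1875 0 0 0;0.125 0.0375 -0.1875 0 0 0;0.1875 0.075 -0.1875 0 0 0;0.25 0.125 -0.1875 0 0 0"
  finger_gap: 48

```text
t: 33.58
tool_pos: [418.8, -166.5, 348.3]
tcp_rot: [-0.67, 0.743, -0.001, -0.0]
wrist_force: [-0.2, -1.4, 0.6]
gripper_width: 47.8
grasp_force: 0.0
```

drive_effector:
  increments: "0.05 0.05 0 0 0 0;0.075 0.1 0 0 0 0;0.075 0.1 0 0 0 0"

```text
t: 33.95
tool_pos: [331.7, -217.4, 349.3]
tcp_rot: [-0.668, 0.744, -0.001, 0.0]
wrist_force: [0.1, 0.7, -0.4]
gripper_width: 48.1
grasp_force: 0.0
```

```bash
python3 - <<'E'
from h import *
np.set_printoptions(precision=1,suppress=True)
s=snap('side','f_side');t=snap('top','f_top')
L=np.array([[75,100,80],[75,-100,80],[-75,-100,80],[-75,-35,80],[-75,100,80],[-35,100,80],[-35,114,80],[35,114,80],[35,100,80]],float)
for n,sc in(('side',s),('top',t)):
    g=cv2.cvtColor(sc['frame'],cv2.COLOR_RGB2GRAY); E=cv2.Canny(cv2.GaussianBlur(g,(3,3),0),40,110)
    D=cv2.distanceTransform(255-E,cv2.DIST_L2,5)
    from scipy.ndimage import map_coordinates
    best=[]
    for dx in range(-10,11,2):
        for dy in range(-10,11,2):
            for z in (129,160):
                P=R.from_euler('z',-.1).apply(L)+[538.5+dx,23+dy,z]
                Q=np.concatenate([np.linspace(a,b,25) for a,b in zip(P,np.roll(P,-1,0))]); q=proj(sc,Q)
                best.append((np.minimum(map_coordinates(D,[q[:,1],q[:,0]],order=1),4).mean(),dx,dy,z))
    print(n,[tuple(np.round(b,2)) for b in sorted(best)[:4]])
    # knob: dark blob near expected
    c=proj(sc,[[668,72,288]])[0]; x,y=c.astype(int); w=g[y-9:y+10,x-9:x+10]; m=w<60; yy,xx=np.nonzero(m); print('knob exp',c,'dark px',m.sum(),xx.mean()+x-9,yy.mean()+y-9,(yy.min()+y-9) if m.any() else 0)
E
python3 go.py 0 0 0
```

```text
side [(np.float64(0.37), np.float64(0.0), np.float64(2.0), np.float64(160.0)), (np.float64(0.48), np.float64(0.0), np.float64(4.0), np.float64(160.0)), (np.float64(0.49), np.float64(-2.0), np.float64(2.0), np.float64(160.0)), (np.float64(0.52), np.float64(0.0), np.float64(0.0), np.float64(160.0))]
knob exp [225.7 196.9] dark px 113 226.1150442477876 197.5929203539823 187
top [(np.float64(0.45), np.float64(2.0), np.float64(2.0), np.float64(160.0)), (np.float64(0.48), np.float64(4.0), np.float64(2.0), np.float64(160.0)), (np.float64(0.54), np.float64(2.0), np.float64(0.0), np.float64(160.0)), (np.float64(0.55), np.float64(4.0), np.float64(4.0), np.float64(129.0))]
knob exp [258.6 181.4] dark px 22 258.54545454545456 184.0 181
pos [ 333.8 -216.8  348.8] psi -1.676 q [-0.58 -0.1  -0.05  1.61  0.   -2.04] t 34.0 F [ 0.6  0.5 -0.3]
delta [-180.8  355.4  348.1]
```

```bash
python3 - <<'E'
from h import *
np.set_printoptions(precision=1,suppress=True)
s=snap('side');t=snap('top')
for n,sc,pt in(('side',s,(226,197)),('top',t,(258,184))):
    g=cv2.cvtColor(sc['frame'],cv2.COLOR_RGB2GRAY); x,y=pt
    print(n); print(g[y-14:y+13,x-13:x+14:1])
    m=(g<55).astype(np.uint8); k,lab,st,ce=cv2.connectedComponentsWithStats(m)
    l=lab[y-3:y+4,x-3:x+4].max(); print(st[l],ce[l], 'z272:',atz(sc,[ce[l]],272))
E
```

```text
side
[[ 72  48  50  54  56  56  63  64  70  63  64  66  65  62  57  58  52  54
   52  49  59  77  77  85  82  78  78]
 [ 92  67  49  57  49  54  54  56  58  58  58  59  53  52  51  52  50  53
   51  51 122 113  81  84  77  76  78]
 [ 82  58  49  56  50  49  50  53  52  51  52  52  52  50  49  53  52  50
   47  70 124 119  92  87  83  80  79]
 [111  85  51  49  50  51  54  50  51  57  52  55  49  54  49  52  48  49
   48  88 156 137  98  87 113 131 138]
 [ 90 106  88  48  51  51  53  55  52  50  53  49  52  49  51  47  55  51
   64  86 118  93  43  46  47  76 137]
 [ 88  88 104 100  72  59  50  55  51  52  50  48  48  50  53  49 108 123
  100 110 111  71  51  52  48  61 127]
 [ 89  93  94 112 143 121  69  53  53  56  54  51  50  56  75  78  80  90
   86 147 134  68  42  54  42  54 129]
 [ 83  90  94  92  95  97  95 108 107 102  88  75 102 121 107  94  87  91
   93 134 163 109  43  35  33  97 142]
 [ 93  90  89  95  92  98  99  97  94  99  95  92  94  87  93  90  93  86
  105 138 152 154 133 116 140 160 156]
 [ 88  90  96  99  93  95  98  98  96  93  96  96  92  94  90  91  90  82
  11
[... 4440 characters left out ...]
148 153 156 151 147 143 141 143
  146 143 148 150 148 137 140 139 143]
 [ 94  92  92 108 155 153 150 150 150 149 150 155 155 152 146 142 141 144
  146 144 149 150 147 136 139 140 144]
 [ 91  91  91 107 155 154 150 151 151 149 151 154 155 150 145 143 142 143
  147 143 149 150 146 136 140 140 143]
 [ 98  98  99 114 153 151 150 150 150 148 152 155 155 149 145 142 140 145
  146 144 149 151 145 137 139 140 144]
 [103 102 104 126 152 152 151 149 152 148 152 153 156 150 145 141 141 145
  145 144 151 151 145 140 141 141 145]
 [103 102 105 131 149 152 151 152 151 146 152 155 155 151 144 143 141 145
  146 146 150 149 146 140 139 139 145]]
[257 182   4   6  17] [258.5 184.4] z272: [[661.8  72.9 272. ]]
```

```bash
python3 go.py 660 74 340 -1.676
```

```text
pos [ 334.5 -216.4  348.5] psi -1.674 q [-0.57 -0.09 -0.05  1.61  0.   -2.04] t 34.1 F [-0.5 -0.5  0.3]
delta [-322.4 -293.8    8.7] rz 0.002
rotvec [-0.001 -0.     0.002]
```

To row units: -322 mm is -0.4025, -294 mm is -0.3675.

drive_effector:
  increments: "-0.05 -0.0463 0 0 0 0;-0.1 -0.0913 0 0 0 0;-0.15 -0.1363 0 0 0 0;-0.2 -0.1825 0 0 0 0;-0.25 -0.2275 0 0 0 0;-0.3 -0.2738 0 0 0 0;-0.35 -0.3188 0 0 0 0;-0.4025 -0.3675 0.0063 0 0 0;-0.4025 -0.3675 0.0063 0 0 0;-0.4025 -0.3675 0.0063 0 0 0"
  finger_gap: 45

```text
t: 35.4
tool_pos: [659.8, 74.3, 342.6]
tcp_rot: [-0.67, 0.742, -0.0, -0.001]
wrist_force: [-0.3, 0.2, 0.8]
gripper_width: 44.9
grasp_force: 0.0
```

```bash
python3 go.py 660 74 280 -1.676
```

```text
pos [659.8  74.3 342.6] psi -1.673 q [ 0.11  0.44  0.58  1.71 -0.   -1.36] t 35.4 F [-0.3  0.2  0.8]
delta [ 0.2 -0.2 62.6] rz 0.003
rotvec [ 0.001 -0.001  0.003]
```

To row units: 60 mm is 0.075, 54 mm is 0.0675.

drive_effector:
  increments: "0 0 0.025 0 0 0;0 0 0.05 0 0 0;0 0 0.0675 0 0 0;0 0 0.075 0 0 0;0 0 0.075 0 0 0"

```text
t: 36.02
tool_pos: [659.2, 72.6, 284.7]
tcp_rot: [-0.669, 0.743, -0.001, 0.0]
wrist_force: [-0.8, -0.2, 0.7]
gripper_width: 44.7
grasp_force: 0.0
```

drive_effector:
  increments: "0 0 0 0 0 0;0 0 0 0 0 0;0 0 0 0 0 0;0 0 0 0 0 0"
  finger_gap: 10
  clamp_n: 25

```text
t: 36.52
tool_pos: [659.9, 73.0, 284.7]
tcp_rot: [-0.669, 0.743, -0.001, 0.001]
wrist_force: [-0.4, -0.1, 6.2]
gripper_width: 15.1
grasp_force: 26.3
```

```bash
python3 go.py 595.8 16.7 280 -1.676
```

```text
pos [659.9  73.  284.7] psi -1.675 q [ 0.11  0.41  0.4   1.56 -0.   -1.36] t 36.5 F [-0.4 -0.1  6.2]
delta [62.7 57.9  4.6] rz 0.001
rotvec [-0.002 -0.     0.001]
```

To row units: 62 mm is 0.0775, 30.5 mm is 0.0381.

drive_effector:
  increments: "0.005 0.0206 0 0 0 0;0.0138 0.0381 0 0 0 0;0.0263 0.0525 0 0 0 0;0.0425 0.0631 0 0 0 0;0.0606 0.07 0 0 0 0;0.0775 0.0719 0 0 0 0;0.0775 0.0719 0 0 0 0"

```text
t: 37.4
tool_pos: [596.1, 16.1, 284.3]
tcp_rot: [-0.669, 0.743, -0.001, 0.0]
wrist_force: [-0.2, -0.5, 7.3]
gripper_width: 15.2
grasp_force: 26.8
```

```bash
python3 go.py 595.8 16.7 280 -1.676
```

```text
pos [596.1  16.1 284.3] psi -1.677 q [ 0.03  0.27  0.2   1.5  -0.   -1.44] t 37.4 F [-0.2 -0.5  7.3]
delta [-0.6  0.3  4.3] rz -0.001
rotvec [-0.002 -0.001 -0.001]
```

Now I'll release, rise and move clear, then check the knob and stack numerically.

To row units: 210 mm is 0.2625, 190 mm is 0.2375.

drive_effector:
  increments: "0 0 0 0 0 0;0 0 0 0 0 0;0 0 0 0 0 0;0 0 -0.025 0 0 0;0 0 -0.075 0 0 0;0.0625 0.025 -0.1 0 0 0;0.125 0.075 -0.1 0 0 0;0.1875 0.125 -0.1 0 0 0;0.2375 0.175 -0.1 0 0 0;0.2625 0.2375 -0.1 0 0 0"
  finger_gap: 40

```text
t: 38.65
tool_pos: [383.7, -173.0, 363.2]
tcp_rot: [-0.669, 0.743, -0.0, -0.0]
wrist_force: [0.1, -1.1, 0.2]
gripper_width: 40.0
grasp_force: 0.0
```

drive_effector:
  increments: "0.0375 0.05 0 0 0 0;0.05 0.1 0 0 0 0;0.05 0.1 0 0 0 0;0.05 0.1 0 0 0 0"

```text
t: 39.15
tool_pos: [301.9, -203.2, 363.7]
tcp_rot: [-0.669, 0.743, -0.001, 0.0]
wrist_force: [-0.3, 0.2, 0.2]
gripper_width: 40.1
grasp_force: 0.0
```

```bash
python3 - <<'E'
from h import *
from scipy.ndimage import map_coordinates
np.set_printoptions(precision=1,suppress=True)
s=snap('side','e_side');t=snap('top','e_top')
L=np.array([[75,100,80],[75,-100,80],[-75,-100,80],[-75,-35,80],[-75,100,80],[-35,100,80],[-35,114,80],[35,114,80],[35,100,80]],float)
for n,sc in(('side',s),('top',t)):
    g=cv2.cvtColor(sc['frame'],cv2.COLOR_RGB2GRAY); E=cv2.Canny(cv2.GaussianBlur(g,(3,3),0),40,110)
    D=cv2.distanceTransform(255-E,cv2.DIST_L2,5); best=[]
    for dx in range(-10,11,2):
        for dy in range(-10,11,2):
            P=R.from_euler('z',-.1).apply(L)+[538.5+dx,23+dy,160]
            q=proj(sc,np.concatenate([np.linspace(a,b,25) for a,b in zip(P,np.roll(P,-1,0))]))
            best.append((np.minimum(map_coordinates(D,[q[:,1],q[:,0]],order=1),4).mean().round(2),dx,dy))
    print(n,sorted(best)[0])
    c=proj(sc,[[596,16.5,272]])[0]; x,y=c.astype(int); m=g[y-9:y+10,x-9:x+10]<60; yy,xx=np.nonzero(m)
    p=(xx.mean()+x-9,yy.mean()+y-9); print('knob exp',c,'got',p,m.sum(),atz(sc,[p],272)[0])
o=robot.get_obs();print(o['t'],o['tool_pos'],o['wrist_force'])
E
```

```text
side (np.float32(0.43), 0, 2)
knob exp [258.3 187.9] got (np.float64(258.6811594202899), np.float64(188.7826086956522)) 69 [594.6  19.5 272. ]
top (np.float32(0.46), 2, 2)
knob exp [278.1 206. ] got (np.float64(277.125), np.float64(205.0625)) 16 [598.8  19.3 272. ]
39.25 [ 302.3 -203.1  363.4] [-0.5  0.2 -0.4]
```

The stack is unmoved and the knob points straight across, so I'm handing it in.

```bash
python3 -c "
from rig import robot
print(robot.sign_off())"
```

```text
the job is handed in; nothing more can be done
None
```

I handed the job in at about 39 s: both tins are in the bottom tote, tote_b and tote_a are stacked on it with lips alternating, and the turnbutton is back straight across. The last camera check found the top tote within a few mm of its place and the knob where it should be. During the first turn of the button the wrist force read 77 N (limit 120 N), when the last joint reached the end of its range. The verdict isn't shown to me.

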